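# Hang the second weight on the bench spring balance

### The job

Pick up the hooked steel weight by its grey side bar and hang its hook in the lower loop of the small weight that already hangs on the spring balance. Feel how heavy it is and let it down slowly until the balance carries all of it before you let go, so that the balance arm neither jumps nor is pulled past the end of its scale. Leave both weights hanging still in a chain, and leave the other things on the worktop where they are.

Things in the scene. Friction and masses are not known exactly. Their poses are not given: they have to be found in the camera images.
- stand: Bench spring balance, fixed. Origin: on the worktop directly below the hanging chain; z up. Its white column (45x62 mm, 310 mm tall) stands behind the chain, its front face at x = +60 mm. Grey foot plate 170x110x12 mm, from x = -45 to +125 mm. An arm 10 mm thick sticks out of the column toward -x at height 285 mm (unloaded), ending above the origin; nothing is above it.
- balance (a joint): How far the balance arm has sunk, in m: 0 = top stop (unloaded), growing downward; end of scale 0.07. A spring of 140 N/m with a pretension that just keeps the unloaded arm and the small upper weight at the top stop (about 0.5 N more load starts it moving); lightly damped. A hung mass of m kg so sinks it to about (9.81 m - 0.5)/140 m.
- upper: The first (upper) weight: a steel disc 26 mm across and 15 mm thick with a wire loop below, hanging on a pin at the end of the balance arm. It swings forward and back (about its own y axis) like a pendulum. Origin: on the pin, 285 mm above the worktop when the balance is unloaded; z up, axes as those of stand when it hangs still.
- loop_seat (a point): Centre of the wire at the lowest point of the upper weight's loop, 76 mm below the pin (209 mm above the worktop when unloaded). The loop is a closed ring of 5 mm wire in the y-z plane of upper, so its window faces x (front and back): centre lines 44 mm wide and 44 mm high, straight sides, its lowest 16 mm narrowing to a V whose point is this point.
- weight: The loose second weight, mass unknown, differs each time, under 0.85 kg: steel disc 54 mm across, 30 mm thick, standing on the worktop, with a neck and a wire hook on top (98 mm tall in all) and a grey side bar toward its -x. Origin: centre of its underside, z up; the centre of mass lies above it, below the hook's crown.
- hook_seat (a point): Point in the weight's hook, 89.5 mm above its underside on its axis, where the centre of the loop's wire lies when seated. Hook of 6 mm wire in the weight's x-z plane, inner width 14 mm: stem at x = -10 mm, open end at x = +11 mm, reaching down to 76 mm above the underside. It passes through the loop from the front (stand's -x side) toward the column, then comes down over the wire.
- handle (a point): Centre of the weight's grey side bar: a bar 48 mm long along the weight's x, 14 mm wide (y), 16 mm high (z), at x = -58 mm and 60 mm above the underside; it is grasped across its width from above, upright or with the hand leaning back toward the weight's -x side (which keeps clear of the chain).
- tape_roll: Bystander: yellow tape roll lying flat, 66 mm across, 18 mm high. Origin under its centre.
- vial: Bystander: small clear vial with black cap, 25 mm across, 58 mm high. Origin under its centre.
- beaker: Bystander: small glass beaker, 53x59x61 mm. Origin under its centre.
- bottle_small: Bystander: white bottle with red cap, 49 mm across, 100 mm high. Origin under its centre.
- cover_slips: Bystander: small blue carton, 48x60x32 mm. Origin under its centre.
- flask: Bystander: small conical glass flask, 55 mm across, 87 mm high. Origin under its centre.

How it is judged:
By the outcome, as a careful person would: the job done as asked, in the order asked, and still so for the second after the job is handed in, with the robot touching nothing.
It also fails if it takes over 48 s, if anything falls off the work surface, if the arm or the gripper's body presses on something with over 40 N, if the wrist force passes 120 N, or if a joint passes its speed limit or range.

### The arm

A 6-joint arm with a two-finger parallel gripper is mounted at the origin on a cart in front of the work surface, level with it; the furniture and walls round the work are solid. World frame = base frame: x ahead of the robot, y to its left, z up, the work surface at z = 0. Lengths are in m, angles in degrees, forces in N, time in s.
With the tool pointing down it reaches from about 0.3 to 0.75 m from the base axis. Payload 8.5 kg.
Tool frame: the origin (TCP) lies at the very end of the fingers, on their centre line; the grasp point (between the pads) lies 19 mm behind it; z points along the fingers, y is the line along which they close (so a half turn about z gives the same grasp; the last joint's range is limited). The gripper opens to 85 mm and grips with 20 to 120 N. Pads are 22 mm wide; open, the fingers measure 114 mm over their backs; the gripper's body (76 mm by 85 mm) begins 54 mm behind the grasp point. The pads swing forward as they close: fully open they stand 13 mm farther back than shut.
Start: joints at [-88.94, 21.807, 74.336, -0, 83.858, -12.336], TCP at [0.127, -0.535, 0.231] pointing down, gripper open.
Joint ranges: [-178.18, 178.18], [-50.72, 133.34], [12.68, 142.11], [-81.47, 261.47], [9.98, 163.14], [-165.26, 165.26]. Speed limits (degrees/s): [136.94, 136.94, 180, 180, 180, 180].

### API

Orientations are given as a 3x3 rotation matrix whose columns are the frame's x, y, z axes.
In Python, from rig import env gives the robot as it stands.
- The arm moves only by the tool move_arm, never from a script. Its argument "plan" is a list of rows, each a list of 7 numbers: the turn, a rotation vector about the tool's x, y, z in degrees, then the shift along the tool's x, y, z in cm, then the gripper command: -1 is shut, 1 is fully open, values between are in proportion. In form: [[ax, ay, az, tx, ty, tz, jaw], ...]. A call has 1 to 5 rows; each row is the pose to reach, as a shift and turn from the pose commanded when the call began, along the tool's axes at that moment; what a row does not reach only later rows make up. A row lasts 1/10 s, in which the tool goes at most 50 mm and 8.59 degrees, less where a joint would pass 70% of its speed; a pose out of reach is approached as far as the arm can. A call with a gripper value outside its range is refused whole. The fingers move at their own pace and stop on an object; "squeeze" is the grip in N (left out, the last holds). Time passes only in rows, so rows that repeat a pose let the fingers close. It gives the time, the measured TCP pose, the force, the opening and the grip force at its end, in the units of the state.
- env.observe(): the state, without advancing time (a new reading comes with each control period).
- env.get_image(name): name is "side" or "top" or "wrist"; returns a dict with "color" (400x640x3 uint8, red, green, blue), "fov_y" (degrees; the focal length in pixels is half the picture's height over the tangent of half this angle, whatever the lens; pixels are square), "cx", "cy" (the principal point, pixels), "distortion" ([k1, k2, p1, p2, k3] as OpenCV has them; the pictures are not rectified), "R" (3x3) and "t" (3): a world point X has camera coordinates R X + t. Camera axes: x right, y down, z forward; pixel columns grow to the right and rows downward; lengths in m; the calibration is good to about 2 mm. A picture is of the moment at which its call begins. There is no depth.
- env.close_job(): hands the job in; it is judged then, once.
Trained networks look in a picture, given as the dict that the camera call returned (one of the last four; its "shot" number tells which), for a name from the list of things; names that differ only in an ending like _2 or _b are one class to them, and where a whole thing is asked for, a point or a joint stands for the part that bears it (a point fixed in the world has none). Each returns a list of dicts, best first, with "conf" (0 to 1); they miss things now and then, are a little off and sometimes report something else, mostly with a low value. They report only what shows in the picture. A call takes as long as a camera call.
- env.outline_of(target, picture): "mask" (400x640 bool, what is visible of it) and "bbox" ([centre column, centre row, width, height] in pixels, round what is visible of it).
- env.tip_of(target, picture): "pixel" ([column, row] in pixels: a listed point, or the origin of a listed thing).
The state is a dict: "time_s": time; "q": joint angles; "qvel": joint speeds; "joint_efforts": joint torques, N m; "position": TCP position; "tool_rot": TCP orientation; "ft_force": force on the tool from outside, world axes, zero at the start; "wrist_torque": the same for the moment, N m; "grip_width": finger opening in m; "gripper_force": force on a finger pad.
Only numpy, scipy, OpenCV 4.12 (cv2) and the standard library are available. Lean on these libraries where they do the work, as an engineer would, in place of code of your own. Each camera call takes 0.05 s, during which the arm holds its last target. There are 200 camera calls.

## Working session

There is one attempt and no reset: what is moved stays moved. The work goes in short steps, Python scripts to look and compute and a tool call to move; the robot and the scene stay as the last step left them, time stands still between calls to the robot, and variables do not carry over. Pictures are saved under pics/ and viewed, at most 10 in all, crops included, and the job is handed in when it is done.

Besides the shell and the picture viewer there is one more tool, called after ">>>" as name([rows], argument=value, ...), one row to a line, values as JSON. move_arm: Moves the arm, as the interface text tells. Its arguments: {"type":"object","properties":{"plan":{"type":"array"},"squeeze":{"type":"number"}},"required":["plan"]}

```bash
ls; mkdir -p pics; cat > h.py <<'E'
import numpy as np, cv2
from rig import env
def K(p):
    f=200/np.tan(np.radians(p["fov_y"]/2)); return np.array([[f,0,p["cx"]],[0,f,p["cy"]],[0,0,1]])
def ray(p,px):
    u=cv2.undistortPoints(np.array([[px]],float),K(p),np.array(p["distortion"],float))[0,0]
    R=np.array(p["R"]);t=np.array(p["t"]); d=R.T@np.array([u[0],u[1],1]); return -R.T@t,d/np.linalg.norm(d)
def at_z(p,px,z):
    c,d=ray(p,px); return c+d*(z-c[2])/d[2]
def tri(obs):
    A=np.zeros((3,3));b=np.zeros(3)
    for p,px in obs:
        c,d=ray(p,px);P=np.eye(3)-np.outer(d,d);A+=P;b+=P@c
    X=np.linalg.solve(A,b)
    return X,[round(float(np.linalg.norm((np.eye(3)-np.outer(d,d))@(X-c))*1000),1) for c,d in (ray(p,q) for p,q in obs)]
def proj(p,X):
    r,_=cv2.Rodrigues(np.array(p["R"],float))
    return cv2.projectPoints(np.array([X],float),r,np.array(p["t"],float),K(p),np.array(p["distortion"],float))[0][0,0]
def save(p,n): cv2.imwrite("pics/"+n,p["color"][:,:,::-1])
E
python3 - <<'E'
from h import *
np.set_printoptions(precision=4,suppress=True)
P={n:env.get_image(n) for n in("side","top","wrist")}
for n,p in P.items(): print(n,-np.array(p["R"]).T@np.array(p["t"]),np.array(p["R"])[2])
cv2.imwrite("pics/a.png",cv2.resize(np.hstack([P["side"]["color"],P["top"]["color"]])[:,:,::-1],(1280,400))[:, :]) if 0 else None
save(P["side"],"side0.png");save(P["top"],"top0.png")
for t in("stand","upper","loop_seat","weight","hook_seat","handle"):
    o=[]
    for n,p in P.items():
        r=env.tip_of(t,p)
        if r:
            print(t,n,r[0]["pixel"],round(r[0]["conf"],2))
            if r[0]["conf"]>.3 and n!="wrist": o.append((p,r[0]["pixel"]))
    if len(o)>1: print("  ",*tri(o))
print(env.observe())
E
```

```text
pics
side [ 0.35   -1.0712  0.6144] [ 0.1482  0.9194 -0.3642]
top [0.327  0.0056 1.8266] [ 0.1241 -0.0003 -0.9923]
wrist [ 0.1977 -0.5188  0.3735] [-0.2782 -0.0656 -0.9583]
stand side [344.3, 299.5] 0.57
stand top [370.1, 198.0] 0.68
   [ 0.5521 -0.2097  0.0009] [2.8, 2.8]
upper side [346.3, 195.0] 0.63
upper top [382.7, 187.3] 0.52
   [ 0.5532 -0.2188  0.2835] [4.6, 4.6]
loop_seat side [348.8, 225.0] 0.46
loop_seat top [376.4, 192.8] 0.57
   [ 0.5533 -0.2094  0.204 ] [4.3, 4.3]
weight side [320.1, 236.8] 0.63
weight top [283.8, 196.9] 0.51
   [0.5479 0.139  0.0045] [1.5, 1.5]
hook_seat side [316.9, 212.7] 0.86
hook_seat top [283.8, 196.6] 0.54
   [0.5378 0.1326 0.0935] [1.9, 1.9]
handle side [300.5, 218.6] 0.72
handle top [276.5, 208.9] 0.51
   [0.4904 0.1615 0.0646] [4.0, 4.0]
{'time_s': 1.05, 'q': array([-88.9402,  21.8052,  74.3342,  -0.0011,  83.8562, -12.3367]), 'qvel': array([ 0.0125,  0.0565, -0.0585,  0.012 , -0.0252, -0.0551]), 'joint_efforts': array([  0.0026, -44.8325, -23.1464,  -0.0001,   0.0006,   0.    ]), 'position': array([ 0.1274, -0.535 ,  0.2313]), 'tool_rot': array([[ 0.9728,  0.2317, -0.    ],
       [ 0.2317, -0.9728, -0.0001],
       [-0.    ,  0.0001, -1.    ]]), 'ft_force': array([ 0.0656, -0.2483, -0.0781]), 'wrist_torque': array([0.0025, 0.0226, 0.021 ]), 'gripper_force': 0.0, 'grip_width': 0.0852770072016907}
```

View pictures.

View pics/side0.png

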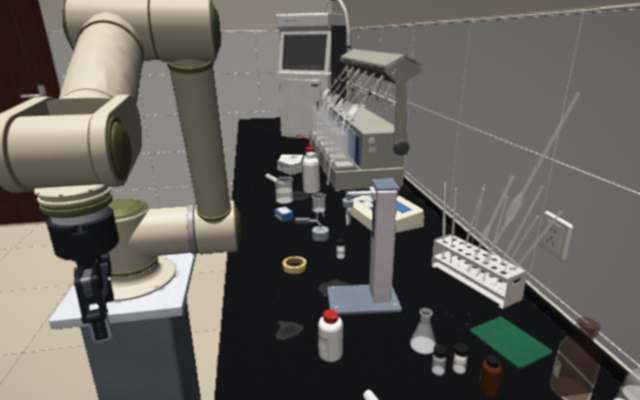

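View pics/top0.png

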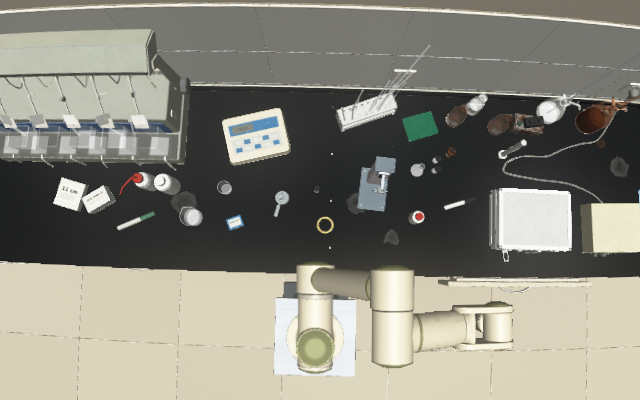

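```bash
cat >> h.py <<'E'
from scipy.spatial.transform import Rotation as Ro, Slerp
np.set_printoptions(precision=4,suppress=True)
def tool(yaw,L):  # yaw = heading of weight x axis; camera behind; lean back L
    a,l=np.radians([yaw,L]); X=np.array([np.cos(a),np.sin(a),0]);Z=np.array([0,0,1.])
    z=-np.cos(l)*Z+np.sin(l)*X; x=-np.cos(l)*X-np.sin(l)*Z
    return np.c_[x,np.cross(z,x),z]
def plan(Rg,pg,ncall=None,R0=None,p0=None):
    s=env.observe(); R0=s["tool_rot"] if R0 is None else R0; p0=s["position"] if p0 is None else p0
    pg=np.array(pg,float); rv=Ro.from_matrix(R0.T@Rg)
    d=np.linalg.norm(pg-p0); a=np.degrees(rv.magnitude()); need=max(d/.045,a/8)
    n=ncall or int(np.ceil(need/5)); print(f"d {d*1000:.0f}mm a {a:.1f} rows {need:.1f}")
    sl=Slerp([0,1],Ro.from_matrix([R0,Rg])); R,p=R0,p0
    for i in range(1,n+1):
        R1=sl(i/n).as_matrix();p1=p0+(pg-p0)*i/n
        print(np.round(Ro.from_matrix(R.T@R1).as_rotvec(degrees=True),1).tolist(),np.round(R.T@(p1-p)*100,2).tolist()); R,p=R1,p1
E
python3 - <<'E'
from h import *
for n in("side","wrist"):
    p=env.get_image(n);print(n,p["fov_y"],p["distortion"])
plan(tool(-10,20),[.42,-.19,.25])
E
```

```text
side 51.11015585512192 [0.0236 0.     0.     0.     0.    ]
wrist 71.43743330755153 [-0.0199  0.      0.      0.      0.    ]
d 453mm a 157.0 rows 19.6
[-6.8, -1.4, -38.6] [9.11, -6.7, -0.47]
[-6.8, -1.4, -38.6] [11.25, 0.55, -1.11]
[-6.8, -1.4, -38.6] [8.38, 7.56, -0.86]
[-6.8, -1.4, -38.6] [1.8, 11.17, 0.17]
```

>>> move_arm([
  [-6.8,-1.4,-38.6,9.1,-6.7,-0.5,1],
  [-6.8,-1.4,-38.6,9.1,-6.7,-0.5,1],
  [-6.8,-1.4,-38.6,9.1,-6.7,-0.5,1],
  [-6.8,-1.4,-38.6,9.1,-6.7,-0.5,1],
  [-6.8,-1.4,-38.6,9.1,-6.7,-0.5,1],
])

```text
time_s: 1.65
position: [0.2009, -0.4481, 0.2367]
tool_rot: [[0.611, 0.79, 0.043], [0.789, -0.604, -0.112], [-0.062, 0.103, -0.993]]
ft_force: [1.2, -1.1, -0.1]
grip_width: 0.0856
gripper_force: 0.0
```

>>> move_arm([
  [-6.8,-1.4,-38.6,11.2,0.6,-1.1,1],
  [-6.8,-1.4,-38.6,11.2,0.6,-1.1,1],
  [-6.8,-1.4,-38.6,11.2,0.6,-1.1,1],
  [-6.8,-1.4,-38.6,11.2,0.6,-1.1,1],
  [-6.8,-1.4,-38.6,11.2,0.6,-1.1,1],
])

```text
time_s: 2.15
position: [0.2741, -0.3626, 0.2413]
tool_rot: [[-0.01, 0.989, 0.146], [0.985, 0.035, -0.17], [-0.173, 0.142, -0.975]]
ft_force: [0.2, -0.2, 0.5]
grip_width: 0.0854
gripper_force: 0.0
```

>>> move_arm([
  [-6.8,-1.4,-38.6,8.4,7.6,-0.9,1],
  [-6.8,-1.4,-38.6,8.4,7.6,-0.9,1],
  [-6.8,-1.4,-38.6,8.4,7.6,-0.9,1],
  [-6.8,-1.4,-38.6,8.4,7.6,-0.9,1],
  [-6.8,-1.4,-38.6,8.4,7.6,-0.9,1],
])

```text
time_s: 2.65
position: [0.3476, -0.2761, 0.2464]
tool_rot: [[-0.613, 0.745, 0.261], [0.737, 0.659, -0.149], [-0.283, 0.101, -0.954]]
ft_force: [0.1, -0.2, -0.6]
grip_width: 0.0849
gripper_force: 0.0
```

>>> move_arm([
  [-6.8,-1.4,-38.6,1.8,11.2,0.2,1],
  [-6.8,-1.4,-38.6,1.8,11.2,0.2,1],
  [-6.8,-1.4,-38.6,1.8,11.2,0.2,1],
  [-6.8,-1.4,-38.6,1.8,11.2,0.2,1],
  [-6.8,-1.4,-38.6,1.8,11.2,0.2,1],
])

```text
time_s: 3.15
position: [0.4211, -0.1899, 0.2507]
tool_rot: [[-0.926, 0.168, 0.337], [0.158, 0.986, -0.058], [-0.342, -0.0, -0.94]]
ft_force: [-0.1, -0.7, 0.6]
grip_width: 0.0852
gripper_force: 0.0
```

```bash
python3 - <<'E'
from h import *
import pickle
P={n:env.get_image(n) for n in("side","wrist")}
save(P["wrist"],"w1.png"); pickle.dump(P,open("p1.pkl","wb"))
for t in("stand","upper","loop_seat"):
    o=[]
    for n,p in P.items():
        r=env.tip_of(t,p)
        if r:
            print(t,n,r[0]["pixel"],round(r[0]["conf"],2)); o.append((p,r[0]["pixel"]))
    if len(o)>1: print("  ",*tri(o))
    if len(o): print("   wrist at z",at_z(*o[-1],{"stand":0,"upper":.285,"loop_seat":.209}[t]))
plan(tool(-17,20),[.42,.17,.20])
E
```

```text
stand side [346.9, 300.2] 0.62
stand wrist [316.3, 191.1] 0.6
   [ 0.5549 -0.2153  0.0021] [0.3, 0.3]
   wrist at z [ 0.5568 -0.2155  0.    ]
upper side [315.4, 209.8] 0.6
   wrist at z [ 0.4669 -0.2948  0.285 ]
loop_seat side [349.1, 226.4] 0.55
loop_seat wrist [189.8, 169.6] 0.71
   [ 0.4696 -0.2905  0.2048] [77.5, 77.5]
   wrist at z [ 0.3808 -0.266   0.209 ]
d 364mm a 6.9 rows 8.1
[1.2, -0.0, 3.2] [3.89, 17.74, 1.3]
[1.2, -0.0, 3.2] [4.88, 17.51, 0.93]
```

View pics/w1.png

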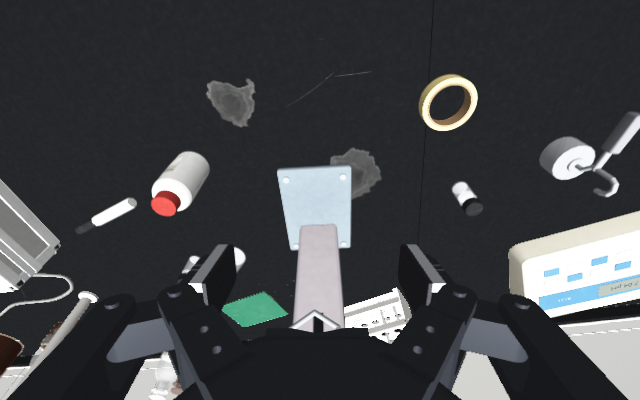

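```bash
python3 - <<'E'
from h import *
import pickle
from scipy.optimize import least_squares
P=pickle.load(open("p1.pkl","rb"));p=P["wrist"];c=p["color"].astype(int)
print(c[200,310],c[260,318],c[175,360],c[230,300])
m=((c[:,:,2]>130)&(c[:,:,2]-c[:,:,0]>8)).astype(np.uint8); m[:,:260]=0;m[:,370:]=0;m[:150]=0;m[258:]=0
cn=max(cv2.findContours(m,0,2)[0],key=cv2.contourArea)
h=cv2.convexHull(cn);q=cv2.approxPolyDP(h,4,True)[:,0];print(q.tolist())
W=np.array([at_z(p,x,.012) for x in q.astype(float)]);print(W)
# fit outline hull points to the rectangle
pts=np.array([at_z(p,x,.012)[:2] for x in h[:,0].astype(float)])
def f(v):
    a=v[2];R=np.array([[np.cos(a),np.sin(a)],[-np.sin(a),np.cos(a)]]);l=(pts-v[:2])@R.T
    d=np.abs(l-[.04,0])-[.085,.055]; return np.max(d,axis=1)
r=least_squares(f,[.555,-.213,-.17],loss="soft_l1",f_scale=.002);print(r.x[:2],np.degrees(r.x[2]),np.abs(r.fun).max(),np.abs(f(r.x)).mean())
# column front-face line in the wrist and side view of the origin for comparison
for n in P: print(n,proj(P[n],[*r.x[:2],0]),proj(P[n],[*r.x[:2],.209]))
E
```

```text
[201 217 230] [205 199 203] [68 69 69] [175 174 180]
[[349, 165], [349, 247], [291, 249], [277, 170]]
[[ 0.5109 -0.16    0.012 ]
 [ 0.6797 -0.1767  0.012 ]
 [ 0.6675 -0.2808  0.012 ]
 [ 0.5018 -0.264   0.012 ]]
[ 0.55   -0.2153] -6.193574293180059 0.001840744376666606 0.0007025589322724804
side [345.0977 301.0409] [346.1479 224.4719]
wrist [315.6931 187.639 ] [314.6644 309.9889]
```

>>> move_arm([
  [1.2,0,3.2,3.9,17.7,1.3,1],
  [1.2,0,3.2,3.9,17.7,1.3,1],
  [1.2,0,3.2,3.9,17.7,1.3,1],
  [1.2,0,3.2,3.9,17.7,1.3,1],
  [1.2,0,3.2,3.9,17.7,1.3,1],
])

```text
time_s: 4.05
position: [0.4192, -0.0073, 0.2248]
tool_rot: [[-0.915, 0.229, 0.332], [0.216, 0.973, -0.077], [-0.341, 0.001, -0.94]]
ft_force: [0.6, 0.1, -0.7]
grip_width: 0.0855
gripper_force: 0.0
```

>>> move_arm([
  [1.2,0,3.2,4.9,17.5,0.9,1],
  [1.2,0,3.2,4.9,17.5,0.9,1],
  [1.2,0,3.2,4.9,17.5,0.9,1],
  [1.2,0,3.2,4.9,17.5,0.9,1],
  [1.2,0,3.2,4.9,17.5,0.9,1],
])

```text
time_s: 4.55
position: [0.4189, 0.1731, 0.1994]
tool_rot: [[-0.901, 0.286, 0.327], [0.269, 0.958, -0.098], [-0.341, -0.0, -0.94]]
ft_force: [-1.1, 0.2, -0.1]
grip_width: 0.0856
gripper_force: 0.0
```

```bash
python3 - <<'E'
from h import *
import pickle
P={n:env.get_image(n) for n in("side","wrist")}
save(P["wrist"],"w2.png"); pickle.dump(P,open("p2.pkl","wb"))
Z={"weight":0,"hook_seat":.0895,"handle":.06}
for t in Z:
    o=[]
    for n,p in P.items():
        r=env.tip_of(t,p)
        if r:
            print(t,n,r[0]["pixel"],round(r[0]["conf"],2),at_z(p,r[0]["pixel"],Z[t])); o.append((p,r[0]["pixel"]))
    if len(o)>1: print("  ",*tri(o))
E
```

```text
weight side [320.2, 239.0] 0.65 [0.5455 0.1319 0.    ]
weight wrist [323.8, 204.8] 0.87 [0.5417 0.1434 0.    ]
   [ 0.5467  0.1423 -0.0057] [0.6, 0.6]
hook_seat side [319.1, 215.4] 0.7 [0.5407 0.1189 0.0895]
hook_seat wrist [330.6, 256.2] 0.7 [0.5493 0.1477 0.0895]
   [0.5488 0.1458 0.0823] [5.8, 5.8]
handle side [320.9, 214.9] 0.58 [0.5579 0.1888 0.06  ]
handle wrist [329.5, 200.1] 0.95 [0.4914 0.1631 0.06  ]
   [0.5313 0.1628 0.0535] [28.4, 28.4]
```

View pics/w2.png

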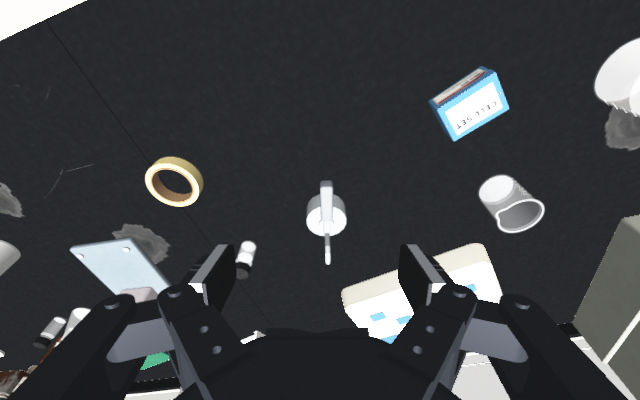

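```bash
python3 - <<'E'
from h import *
import pickle
p=pickle.load(open("p2.pkl","rb"))["wrist"];c=p["color"].astype(int)
g=c.mean(2)
for r in range(176,270,4):
    w=np.where(g[r,295:365]>110)[0]+295
    print(r,(w.min(),w.max(),round(w.mean(),1)) if len(w) else None, c[r,int(w.mean())] if len(w) else '')
big=cv2.resize(p["color"][165:275,280:380,::-1],None,fx=5,fy=5,interpolation=2);cv2.imwrite("pics/w2c.png",big)
E
```

```text
176 None 
180 None 
184 (np.int64(321), np.int64(330), np.float64(325.5)) [117 121 128]
188 (np.int64(320), np.int64(332), np.float64(326.0)) [237 239 244]
192 (np.int64(320), np.int64(332), np.float64(326.0)) [243 245 248]
196 (np.int64(315), np.int64(337), np.float64(326.0)) [242 245 248]
200 (np.int64(310), np.int64(341), np.float64(325.5)) [242 245 248]
204 (np.int64(308), np.int64(343), np.float64(325.5)) [242 244 248]
208 (np.int64(308), np.int64(343), np.float64(325.5)) [242 244 247]
212 (np.int64(307), np.int64(344), np.float64(325.5)) [241 243 247]
216 (np.int64(307), np.int64(345), np.float64(326.0)) [241 243 247]
220 (np.int64(306), np.int64(346), np.float64(326.0)) [239 242 245]
224 (np.int64(306), np.int64(345), np.float64(325.5)) [250 252 253]
228 (np.int64(308), np.int64(343), np.float64(325.5)) [250 252 253]
232 (np.int64(312), np.int64(339), np.float64(325.5)) [242 245 247]
236 (np.int64(323), np.int64(329), np.float64(326.0)) [153 158 159]
240 (np.int64(325), np.int64(329), np.float64(327.0)) [153 157 158]
244 (np.int64(325), np.int64(329), np.float64(327.0)) [151 156 158]
248 (np.int64(325), np.int64(329), np.float64(327.0)) [235 238 239]
252 (np.int64(325), np.int64(330), np.float64(327.5)) [237 241 242]
256 (np.int64(325), np.int64(330), np.float64(327.5)) [250 252 253]
260 (np.int64(325), np.int64(330), np.float64(327.5)) [250 252 253]
264 (np.int64(326), np.int64(329), np.float64(327.5)) [194 202 208]
268 None
```

View pics/w2c.png

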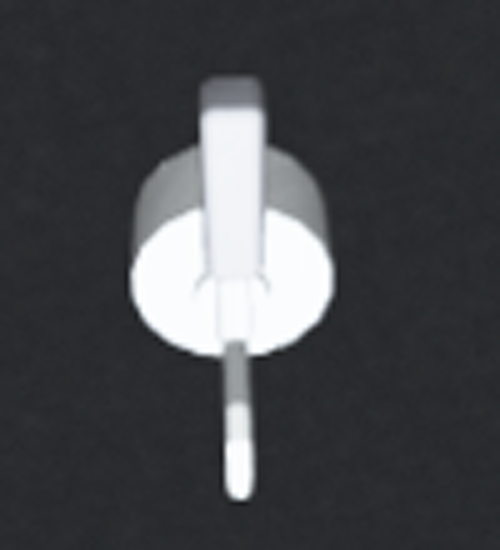

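```bash
python3 - <<'E'
from h import *
import pickle
p=pickle.load(open("p2.pkl","rb"))["wrist"]
a=at_z(p,[326.3,186.6],.068);b=at_z(p,[326.9,220.4],.068);t=at_z(p,[327.6,264],.0905)
print(a,b,t,np.linalg.norm(b-a),(a+b)/2,np.linalg.norm((t-a)[:2]))
for u,v in((a,b),(a,t)): print(np.degrees(np.arctan2(*(v-u)[1::-1])))
E
```

```text
[0.4674 0.1659 0.068 ] [0.5129 0.1539 0.068 ] [0.5604 0.141  0.0905] 0.04710582283708814 [0.4902 0.1599 0.068 ] 0.09633051577205998
-14.711065293123282
-14.968921475447837
```

```bash
python3 - <<'E'
from h import *
R=tool(-14.9,25);g=np.array([.4902,.1599,.060])+R[:,2]*.020;pre=g-R[:,2]*.07
print(g,pre)
plan(R,pre)
plan(R,g,R0=R,p0=pre)
E
```

```text
[0.4984 0.1577 0.0419] [0.4698 0.1653 0.1053]
d 107mm a 5.4 rows 2.4
[-0.8, -5.0, -2.0] [-1.36, 1.18, 10.6]
d 70mm a 0.0 rows 1.6
[-0.0, -0.0, -0.0] [0.0, -0.0, 7.0]
```

>>> move_arm([
  [-0.8,-5,-2,-1.4,1.2,10.6,1],
  [-0.8,-5,-2,-1.4,1.2,10.6,1],
  [-0.8,-5,-2,-1.4,1.2,10.6,1],
  [-0.8,-5,-2,-1.4,1.2,10.6,1],
  [-0.8,-5,-2,-1.4,1.2,10.6,1],
])

```text
time_s: 5.45
position: [0.4701, 0.1665, 0.1067]
tool_rot: [[-0.876, 0.256, 0.409], [0.231, 0.967, -0.109], [-0.424, -0.0, -0.906]]
ft_force: [0.1, -0.8, 0.2]
grip_width: 0.0853
gripper_force: 0.0
```

```bash
python3 - <<'E'
from h import *
p=env.get_image("wrist");save(p,"w3.png")
r=env.tip_of("handle",p)
if r: print(r[0]["pixel"],r[0]["conf"],at_z(p,r[0]["pixel"],.06))
R=tool(-14.9,25);g=np.array([.4902,.1599,.060])+R[:,2]*.020
s=env.observe();print(s["ft_force"],s["wrist_torque"]); plan(R,g)
for x in (-.082,-.034):
    print(proj(p,np.array([.4902,.1599,.068])+(x+.058)*np.array([np.cos(np.radians(14.9)),-np.sin(np.radians(14.9)),0])))
E
```

```text
[321.6, 215.3] 0.78 [0.4909 0.1637 0.06  ]
[ 0.0926 -0.2037  0.169 ] [ 0.1001  0.1396 -0.0269]
d 72mm a 0.2 rows 1.6
[0.1, 0.1, 0.1] [0.09, -0.15, 7.17]
[316.418  198.7748]
[316.3886 244.5424]
```

View pics/w3.png

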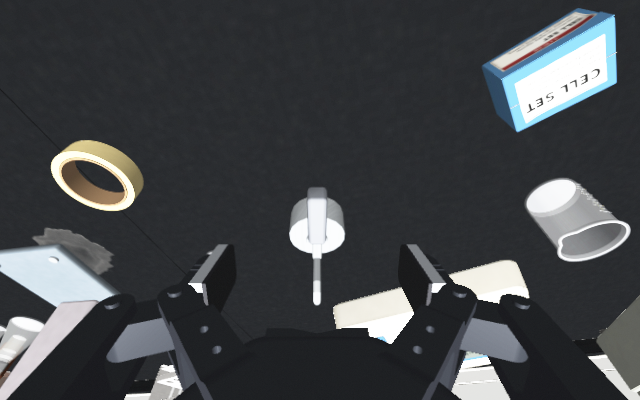

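>>> move_arm([
  [0,0,0,0.1,-0.1,3,1],
  [0,0,0,0.1,-0.1,5.5,1],
  [0,0,0,0.1,-0.1,7.2,1],
  [0,0,0,0.1,-0.1,7.2,0.2],
  [0,0,0,0.1,-0.1,7.2,-0.2],
], squeeze=60)

```text
time_s: 6.05
position: [0.4982, 0.1583, 0.0408]
tool_rot: [[-0.876, 0.255, 0.409], [0.231, 0.967, -0.108], [-0.423, -0.001, -0.906]]
ft_force: [0.8, 0.0, 0.7]
grip_width: 0.059
gripper_force: 0.0
```

>>> move_arm([
  [0,0,0,0,0,0,-0.4],
  [0,0,0,0,0,0,-0.6],
  [0,0,0,0,0,0,-0.8],
  [0,0,0,0,0,0,-1],
  [0,0,0,0,0,0,-1],
], squeeze=60)

```text
time_s: 6.55
position: [0.4982, 0.1583, 0.0404]
tool_rot: [[-0.876, 0.254, 0.41], [0.23, 0.967, -0.108], [-0.424, -0.0, -0.906]]
ft_force: [-2.4, 1.2, 6.5]
grip_width: 0.0129
gripper_force: 60.5
```

>>> move_arm([
  [0,0,0,0,0,0,-1],
  [0,0,0,0,0,0,-1],
  [0,0,0,0,0,0,-1],
], squeeze=110)

```text
time_s: 6.85
position: [0.4982, 0.1584, 0.0404]
tool_rot: [[-0.876, 0.254, 0.41], [0.23, 0.967, -0.108], [-0.424, -0.0, -0.906]]
ft_force: [-4.4, 1.2, 8.4]
grip_width: 0.0123
gripper_force: 107.1
```

>>> move_arm([
  [0,0,0,-0.1,0,-0.2,-1],
  [0,0,0,-0.3,0,-0.6,-1],
  [0,0,0,-0.6,0,-1.2,-1],
  [0,0,0,-0.85,0,-1.8,-1],
  [0,0,0,-0.85,0,-1.8,-1],
])

```text
time_s: 7.35
position: [0.4986, 0.1582, 0.0604]
tool_rot: [[-0.876, 0.255, 0.409], [0.231, 0.967, -0.108], [-0.424, -0.0, -0.906]]
ft_force: [0.5, 0.2, -2.8]
grip_width: 0.0125
gripper_force: 107.2
```

>>> move_arm([
  [0,0,0,0,0,0,-1],
  [0,0,0,0,0,0,-1],
  [0,0,0,0,0,0,-1],
])

```text
time_s: 7.65
position: [0.4981, 0.1581, 0.0591]
tool_rot: [[-0.877, 0.255, 0.408], [0.231, 0.967, -0.109], [-0.422, -0.001, -0.907]]
ft_force: [-0.1, -0.7, -3.1]
grip_width: 0.0124
gripper_force: 107.2
```

```bash
python3 - <<'E'
from h import *
P={n:env.get_image(n) for n in("side","wrist")};save(P["wrist"],"w4.png")
s=env.observe();print(s["ft_force"],s["wrist_torque"],s["position"],s["grip_width"],s["gripper_force"])
for t in("hook_seat","weight"):
    for n,p in P.items():
        r=env.tip_of(t,p)
        if r: print(t,n,r[0]["pixel"],round(r[0]["conf"],2))
# expected if no slip
X=np.array([np.cos(np.radians(-14.9)),np.sin(np.radians(-14.9)),0])
h=np.array([.4902,.1599,.060])+(s["position"]-np.array([.4982,.1584,.0404]))
for q,nm in((h+.058*X+[0,0,.0295],"hook"),(h+.058*X-[0,0,.06],"base"),(h-.024*X+[0,0,.008],"barfar")): print(nm,q,[proj(p,q) for p in P.values()])
E
```

```text
[-0.8754  0.2072 -3.3025] [0.1528 0.6009 0.0332] [0.4981 0.1581 0.0592] 0.011869670824149772 107.17434883117676
hook_seat side [321.2, 208.5] 0.7
weight side [319.2, 231.5] 0.66
weight wrist [318.0, 246.0] 0.62
hook [0.5462 0.1446 0.1083] [array([319.4296, 206.6776]), array([316.9831, 374.3901])]
base [0.5462 0.1446 0.0188] [array([319.7142, 232.071 ]), array([317.1382, 246.918 ])]
barfar [0.4669 0.1657 0.0868] [array([294.1475, 212.172 ]), array([317.5564, 253.2169])]
```

View pics/w4.png

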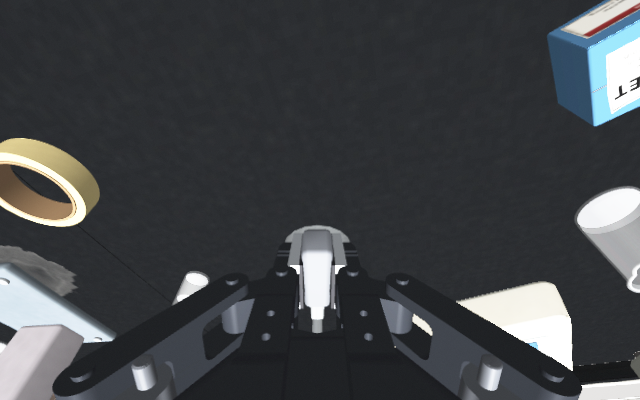

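```bash
cat >> h.py <<'E'
YS=-6.2; XS=np.array([np.cos(np.radians(YS)),np.sin(np.radians(YS)),0]); LOOP=np.array([.551,-.2153,.209])
RG=tool(-14.9,25); OFF=RG.T@(np.array([.5462,.145,.0895])-np.array([.4982,.1584,.0404])) # hook in tool frame
E
python3 - <<'E'
from h import *
s=env.observe();print(s["ft_force"],OFF)
R=tool(YS,25);pre=LOOP-.06*XS+[0,0,.0245]-R@OFF
p0=s["position"];up=np.array([.47,.13,pre[2]])
print(pre);plan(s["tool_rot"],up)
plan(R,pre,R0=s["tool_rot"],p0=up,ncall=2)
E
```

```text
[ 0.2965  0.2975 -3.705 ] [-0.0659 -0.0006 -0.0234]
[ 0.4419 -0.2028  0.1844]
d 131mm a 0.0 rows 2.9
[0.0, -0.0, 0.0] [-3.46, -3.45, -12.18]
d 334mm a 8.6 rows 7.4
[-1.8, -0.0, -3.9] [-2.6, -16.45, 1.23]
[-1.8, -0.0, -3.9] [-1.49, -16.62, 0.7]
```

>>> move_arm([
  [0,0,0,-0.4,-0.3,-1.5,-1],
  [0,0,0,-1.2,-1.2,-4.5,-1],
  [0,0,0,-2.3,-2.3,-8,-1],
  [0,0,0,-3.1,-3.1,-11,-1],
  [0,0,0,-3.5,-3.5,-12.2,-1],
])

```text
time_s: 8.45
position: [0.4703, 0.1292, 0.1877]
tool_rot: [[-0.875, 0.255, 0.412], [0.231, 0.967, -0.108], [-0.426, 0.001, -0.905]]
ft_force: [1.0, -0.6, -3.3]
grip_width: 0.0122
gripper_force: 107.8
```

>>> move_arm([
  [-0.2,0,-0.4,-0.3,-2,0.1,-1],
  [-0.6,0,-1.3,-0.9,-5.5,0.4,-1],
  [-1.1,0,-2.4,-1.6,-10,0.8,-1],
  [-1.6,0,-3.4,-2.3,-14,1.1,-1],
  [-1.8,0,-3.9,-2.6,-16.5,1.2,-1],
])

```text
time_s: 8.95
position: [0.4554, -0.0398, 0.1852]
tool_rot: [[-0.891, 0.183, 0.415], [0.165, 0.983, -0.079], [-0.423, -0.002, -0.906]]
ft_force: [1.0, 1.0, -2.9]
grip_width: 0.0125
gripper_force: 107.9
```

>>> move_arm([
  [-0.4,0,-1,-0.4,-4.2,0.2,-1],
  [-1.2,0,-2.4,-0.9,-10,0.4,-1],
  [-1.6,0,-3.4,-1.3,-14.5,0.6,-1],
  [-1.8,0,-3.9,-1.5,-16.6,0.7,-1],
  [-1.8,0,-3.9,-1.5,-16.6,0.7,-1],
])

```text
time_s: 9.45
position: [0.4416, -0.2074, 0.1852]
tool_rot: [[-0.901, 0.112, 0.419], [0.1, 0.994, -0.05], [-0.422, -0.003, -0.906]]
ft_force: [0.0, 1.3, -2.7]
grip_width: 0.0128
gripper_force: 108.2
```

>>> move_arm([
  [0,0,0,0,0,0,-1],
  [0,0,0,0,0,0,-1],
  [0,0,0,0,0,0,-1],
])

```text
time_s: 9.75
position: [0.442, -0.2025, 0.1852]
tool_rot: [[-0.902, 0.106, 0.419], [0.095, 0.994, -0.046], [-0.422, -0.001, -0.907]]
ft_force: [-0.2, 0.3, -3.3]
grip_width: 0.0124
gripper_force: 108.2
```

```bash
python3 - <<'E'
from h import *
P={n:env.get_image(n) for n in("side","top")}
p=P["side"]; s=env.observe()
h=s["position"]+s["tool_rot"]@OFF
print(s["position"],s["ft_force"],"hook pred",h,proj(p,h),"loop pred",proj(p,LOOP), s["grip_width"])
for t in("hook_seat","loop_seat","weight","upper","handle"):
    o=[]
    for n in P:
        r=env.tip_of(t,P[n])
        if r: print(t,n,r[0]["pixel"],round(r[0]["conf"],2));o.append((P[n],r[0]["pixel"]))
    if len(o)>1: print("  ",*tri(o))
c=[cv2.resize(P[n]["color"][r:r+100,k:k+120,::-1],None,fx=5,fy=5,interpolation=2)for n,r,k in(("side",180,270),)]
cv2.imwrite("pics/s5.png",c[0])
E
```

```text
[ 0.4421 -0.2028  0.1854] [-0.0775 -0.0665 -3.016 ] hook pred [ 0.4916 -0.2086  0.2344] [320.5732 215.0921] loop pred [346.5645 224.4388] 0.012343033976064831
hook_seat side [321.0, 218.6] 0.61
hook_seat top [381.0, 209.0] 0.64
   [ 0.4892 -0.2221  0.2316] [1.1, 1.1]
loop_seat side [350.3, 229.2] 0.45
loop_seat top [379.2, 192.3] 0.63
   [ 0.5554 -0.2202  0.1982] [3.4, 3.4]
weight side [323.5, 252.7] 0.73
weight top [372.9, 212.2] 0.51
   [ 0.4915 -0.2062  0.1355] [6.6, 6.6]
upper side [350.8, 196.5] 0.56
upper top [379.6, 209.5] 0.49
   [ 0.5197 -0.2187  0.2768] [38.6, 38.6]
handle side [296.5, 227.6] 0.73
handle top [372.3, 223.8] 0.62
   [ 0.437  -0.1955  0.2017] [0.0, 0.0]
```

View pics/s5.png

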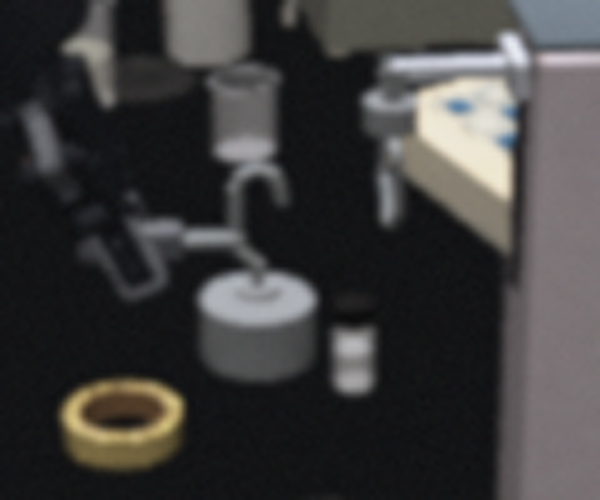

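>>> move_arm([
  [0,0,0,-0.17,0,-0.36,-1],
  [0,0,0,-1.1,0,0.05,-1],
  [0,0,0,-2,0,0.5,-1],
  [0,0,0,-2.9,0,0.9,-1],
  [0,0,0,-2.9,0,0.9,-1],
])

```text
time_s: 10.85
position: [0.4732, -0.2071, 0.1892]
tool_rot: [[-0.901, 0.107, 0.42], [0.096, 0.994, -0.046], [-0.422, -0.002, -0.906]]
ft_force: [-0.1, 0.2, -3.7]
grip_width: 0.0124
gripper_force: 108.3
```

>>> move_arm([
  [0,0,0,-0.6,0,0.3,-1],
  [0,0,0,-1.2,0,0.55,-1],
  [0,0,0,-1.8,0,0.85,-1],
  [0,0,0,-2.5,0,1.2,-1],
  [0,0,0,-2.5,0,1.2,-1],
])

```text
time_s: 11.35
position: [0.5003, -0.21, 0.189]
tool_rot: [[-0.901, 0.107, 0.42], [0.096, 0.994, -0.047], [-0.422, -0.002, -0.906]]
ft_force: [-0.2, 0.2, -3.6]
grip_width: 0.0127
gripper_force: 108.2
```

```bash
python3 - <<'E'
from h import *
p=env.get_image("side"); s=env.observe()
h=s["position"]+s["tool_rot"]@OFF
print(s["position"],s["ft_force"],"hook-loop",(h-LOOP)*1000,proj(p,h),proj(p,LOOP))
for t in("hook_seat","loop_seat"):
    r=env.tip_of(t,p)
    if r: print(t,r[0]["pixel"],round(r[0]["conf"],2))
cv2.imwrite("pics/s6.png",cv2.resize(p["color"][180:270,300:390,::-1],None,fx=6,fy=6,interpolation=2))
E
```

```text
[ 0.4998 -0.2098  0.1889] [-0.6977 -0.5548 -3.4438] hook-loop [-1.6937 -0.4084 28.9162] [346.0449 213.0271] [346.5645 224.4388]
hook_seat [346.6, 213.9] 0.66
loop_seat [350.1, 228.2] 0.68
```

View pics/s6.png

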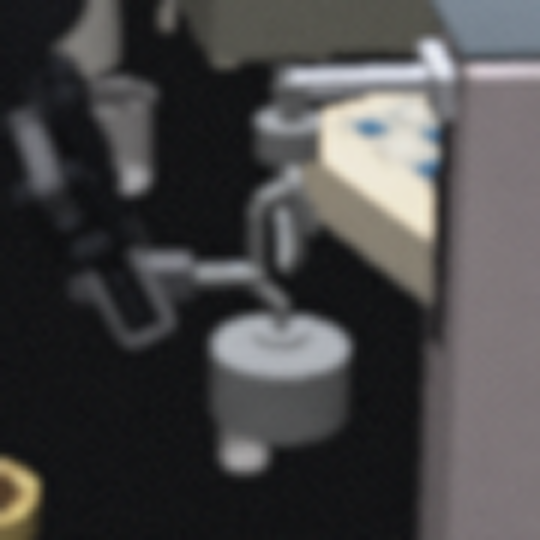

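>>> move_arm([
  [0,0,0,0.17,0,0.36,-1],
  [0,0,0,0.34,0,0.73,-1],
  [0,0,0,0.51,0,1.09,-1],
  [0,0,0,0.68,0,1.45,-1],
  [0,0,0,0.84,0,1.81,-1],
])

```text
time_s: 12.0
position: [0.4994, -0.2099, 0.1686]
tool_rot: [[-0.901, 0.108, 0.419], [0.097, 0.994, -0.047], [-0.422, -0.001, -0.907]]
ft_force: [0.1, -0.3, -3.9]
grip_width: 0.0125
gripper_force: 108.2
```

>>> move_arm([
  [0,0,0,0.08,0,0.18,-1],
  [0,0,0,0.17,0,0.36,-1],
  [0,0,0,0.25,0,0.54,-1],
  [0,0,0,0.34,0,0.73,-1],
  [0,0,0,0.42,0,0.91,-1],
])

```text
time_s: 12.5
position: [0.4996, -0.21, 0.1591]
tool_rot: [[-0.901, 0.108, 0.42], [0.097, 0.994, -0.047], [-0.422, -0.002, -0.906]]
ft_force: [0.5, 1.5, -2.0]
grip_width: 0.0123
gripper_force: 108.0
```

>>> move_arm([
  [0,0,0,0.08,0,0.18,-1],
  [0,0,0,0.13,0,0.27,-1],
  [0,0,0,0.17,0,0.36,-1],
  [0,0,0,0.17,0,0.36,-1],
  [0,0,0,0.17,0,0.36,-1],
])

```text
time_s: 13.0
position: [0.4995, -0.21, 0.1551]
tool_rot: [[-0.901, 0.108, 0.419], [0.097, 0.994, -0.047], [-0.422, -0.002, -0.907]]
ft_force: [0.2, 0.6, -1.9]
grip_width: 0.0121
gripper_force: 108.2
```

```bash
python3 - <<'E'
from h import *
p=env.get_image("side"); s=env.observe()
h=s["position"]+s["tool_rot"]@OFF
F=[]
for i in range(4): env.get_image("side"); F.append(env.observe()["ft_force"])
print(s["position"],np.mean(F,0),np.std(F,0),s["wrist_torque"],"hook-loop",(h-LOOP)*1000)
cv2.imwrite("pics/s7.png",cv2.resize(p["color"][180:270,300:390,::-1],None,fx=6,fy=6,interpolation=2))
E
```

```text
[ 0.4995 -0.21    0.1551] [ 0.1244  0.8012 -1.7164] [0.3492 0.3896 0.3568] [0.1173 0.3895 0.0447] hook-loop [-1.9876 -0.5751 -4.7936]
```

View pics/s7.png

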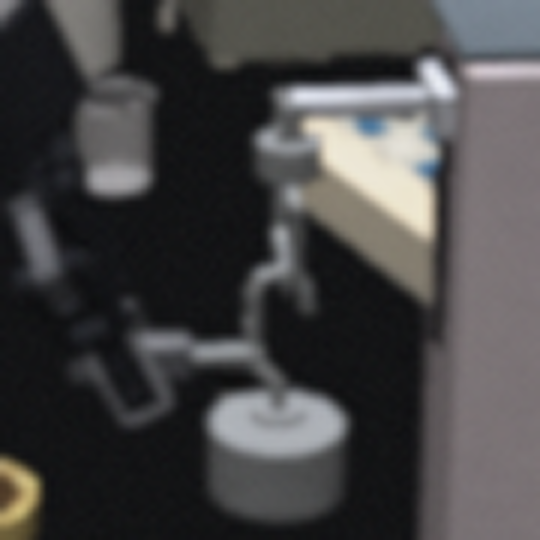

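>>> move_arm([
  [0,0,0,0.04,0.1,0.09,-1],
  [0,0,0,0.08,0.2,0.18,-1],
  [0,0,0,0.13,0.2,0.27,-1],
  [0,0,0,0.13,0.2,0.27,-1],
  [0,0,0,0.13,0.2,0.27,-1],
])

```text
time_s: 13.75
position: [0.4997, -0.2082, 0.1521]
tool_rot: [[-0.901, 0.108, 0.42], [0.097, 0.994, -0.047], [-0.422, -0.002, -0.906]]
ft_force: [-0.3, -3.8, -2.0]
grip_width: 0.0124
gripper_force: 108.5
```

```bash
cat > f.py <<'E'
from h import *
F=[]
for i in range(8): env.get_image("side"); s=env.observe(); F.append(np.r_[s["ft_force"],s["wrist_torque"]])
print(s["time_s"],s["position"],np.mean(F,0),np.std(F,0)/8**.5)
E
python3 f.py
```

```text
14.15 [ 0.4997 -0.2081  0.1522] [-0.2239 -3.7796 -1.638  -0.3376  0.3927 -0.4705] [0.1776 0.142  0.0955 0.0155 0.0131 0.0123]
```

>>> move_arm([
  [0,0,0,0,-0.08,0,-1],
  [0,0,0,0.04,-0.16,0.09,-1],
  [0,0,0,0.08,-0.16,0.18,-1],
  [0,0,0,0.13,-0.16,0.27,-1],
  [0,0,0,0.13,-0.16,0.27,-1],
])

```text
time_s: 14.65
position: [0.4993, -0.2093, 0.1488]
tool_rot: [[-0.902, 0.107, 0.419], [0.097, 0.994, -0.046], [-0.422, -0.001, -0.907]]
ft_force: [0.9, 0.1, -1.5]
grip_width: 0.0124
gripper_force: 108.4
```

```bash
python3 f.py
```

```text
15.05 [ 0.4994 -0.2094  0.149 ] [-0.0444  0.5453 -0.8876  0.0854  0.2878  0.0612] [0.1705 0.155  0.2056 0.0121 0.0106 0.0148]
```

>>> move_arm([
  [0,0,0,0.04,0.02,0.09,-1],
  [0,0,0,0.08,0.02,0.18,-1],
  [0,0,0,0.13,0.02,0.27,-1],
  [0,0,0,0.19,0.02,0.41,-1],
  [0,0,0,0.19,0.02,0.41,-1],
])

```text
time_s: 15.55
position: [0.4994, -0.2094, 0.1444]
tool_rot: [[-0.901, 0.108, 0.419], [0.097, 0.994, -0.047], [-0.422, -0.001, -0.907]]
ft_force: [-0.4, 0.9, 0.0]
grip_width: 0.0123
gripper_force: 108.5
```

```bash
python3 f.py
```

```text
15.95 [ 0.4995 -0.2094  0.1446] [ 0.0548  0.2325 -0.3794  0.0533  0.2268  0.0276] [0.0898 0.3178 0.1607 0.0123 0.0079 0.01  ]
```

>>> move_arm([
  [0,0,0,0.04,0,0.09,-1],
  [0,0,0,0.08,0,0.18,-1],
  [0,0,0,0.11,0,0.23,-1],
  [0,0,0,0.11,0,0.23,-1],
  [0,0,0,0.11,0,0.23,-1],
])

```text
time_s: 16.45
position: [0.4994, -0.2094, 0.142]
tool_rot: [[-0.901, 0.108, 0.419], [0.097, 0.994, -0.047], [-0.422, -0.001, -0.907]]
ft_force: [0.1, -0.1, -0.4]
grip_width: 0.0121
gripper_force: 108.5
```

```bash
python3 f.py; python3 f.py
```

```text
16.85 [ 0.4994 -0.2094  0.142 ] [-0.0127 -0.03    0.0804  0.0464  0.1957  0.032 ] [0.1451 0.1267 0.1968 0.0113 0.008  0.0123]
17.25 [ 0.4994 -0.2094  0.142 ] [0.0098 0.1382 0.2581 0.0141 0.1793 0.0144] [0.2208 0.1042 0.2001 0.0037 0.0096 0.0082]
```

>>> move_arm([
  [0,0,0,0,0,0,-1],
  [0,0,0,0,0,0,-1],
  [0,0,0,0,0,0,-1],
  [0,0,0,0,0,0,-1],
], squeeze=20)

```text
time_s: 17.65
position: [0.4994, -0.2094, 0.142]
tool_rot: [[-0.901, 0.108, 0.419], [0.097, 0.994, -0.047], [-0.422, -0.002, -0.907]]
ft_force: [1.2, 0.2, -0.9]
grip_width: 0.0123
gripper_force: 108.4
```

>>> move_arm([
  [0,0,0,0,0,0,-0.68],
  [0,0,0,0,0,0,-0.64],
  [0,0,0,0,0,0,-0.6],
  [0,0,0,0,0,0,-0.5],
  [0,0,0,0,0,0,-0.4],
])

```text
time_s: 18.15
position: [0.4994, -0.2094, 0.142]
tool_rot: [[-0.901, 0.108, 0.419], [0.097, 0.994, -0.047], [-0.422, -0.001, -0.907]]
ft_force: [0.5, 0.6, 0.4]
grip_width: 0.0254
gripper_force: 0.0
```

```bash
python3 f.py
```

```text
18.55 [ 0.4994 -0.2094  0.142 ] [-0.1605  0.2811  0.1699  0.0435  0.2075 -0.0118] [0.1247 0.1895 0.2009 0.014  0.0134 0.0078]
```

>>> move_arm([
  [0,0,0,0,0,0,0],
  [0,0,0,0,0,0,0.2],
  [0,0,0,0,0,-0.5,0.2],
  [0,0,0,0,0,-1.5,0.2],
  [0,0,0,0,0,-3,0.2],
])

```text
time_s: 19.05
position: [0.4864, -0.2078, 0.1696]
tool_rot: [[-0.902, 0.107, 0.419], [0.097, 0.994, -0.046], [-0.421, -0.001, -0.907]]
ft_force: [-0.5, 0.9, 0.3]
grip_width: 0.051
gripper_force: 0.0
```

>>> move_arm([
  [0,0,0,0,0,-2,0.2],
  [0,0,0,0,0,-4.5,0.2],
  [0,0,0,0,0,-7,0.2],
  [0,0,0,0,0,-9,0.2],
  [0,0,0,0,0,-10,0.2],
])

```text
time_s: 19.55
position: [0.4444, -0.2034, 0.2621]
tool_rot: [[-0.9, 0.108, 0.421], [0.096, 0.994, -0.049], [-0.424, -0.004, -0.906]]
ft_force: [0.2, 0.1, -0.5]
grip_width: 0.0516
gripper_force: 0.0
```

```bash
cat > m.py <<'E'
from h import *
I=[]
for i in range(12):
    p=env.get_image("side"); I.append(p["color"][180:275,325:372].astype(float).mean(2))
    if i in(0,6,11):
        print(*[(t,env.tip_of(t,p)[0]["pixel"]) for t in("weight","hook_seat","handle","loop_seat","upper") if env.tip_of(t,p)])
I=np.array(I);print("std",I.std(0).max(),I.std(0).mean(),"blur diffs",[round(float(np.abs(cv2.GaussianBlur(i-I[0],(0,0),1)).max()),1) for i in I])
s=env.observe();print(s["time_s"],s["position"],s["ft_force"])
E
python3 m.py
```

```text
('weight', [347.3, 268.1]) ('hook_seat', [343.7, 233.6]) ('handle', [321.0, 244.8]) ('loop_seat', [349.6, 235.8]) ('upper', [346.8, 204.1])
('weight', [347.2, 266.9]) ('hook_seat', [343.7, 233.1]) ('handle', [324.4, 246.5]) ('loop_seat', [347.4, 234.2]) ('upper', [348.5, 202.1])
('weight', [348.3, 265.9]) ('hook_seat', [346.0, 233.6]) ('handle', [323.1, 245.1]) ('loop_seat', [346.1, 235.3]) ('upper', [349.7, 203.1])
std 5.326963789052498 0.8052008391051276 blur diffs [0.0, 8.5, 8.4, 8.6, 8.6, 8.6, 8.3, 8.8, 8.6, 8.7, 8.4, 8.5]
21.65 [ 0.4449 -0.2033  0.2599] [-0.7596  0.6763 -0.7509]
```

```bash
python3 -c "
from rig import env
print(env.close_job())"
```

```text
the job is handed in; nothing more can be done
None
```

The weight (about 0.34 kg) now hangs by its hook in the upper weight's loop. I let go only once the wrist force read about zero, the chain showed no movement in the side-camera frames after the hand had backed off, and I handed the job in at 21.7 s; I did not take a final picture to check the other things on the worktop, but I felt no contact with them.

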